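Open the safety cap of the cleaner jug at the cheese stall

TASK

The boards are to be wiped down: open the jug of cleaning concentrate that is clamped to the counter. Push its wide safety cap down against the spring, keep it down while you turn it about a sixth of a turn anticlockwise (seen from above), then lift it off and finish while holding the cap level, straight over the jug's mouth, raised about 8 cm from where it sat. Do not put it back or let go, and leave the flask, the piece of cheese and the tub where they stand.

Things in the scene. Friction and masses are not known exactly. Their poses are not given: they have to be found in the camera images.
- cap_center (a point): The jug's safety cap: grey, ribbed, round, 56 mm diameter (58 over the ribs), 36 mm high, 30 g. This point is on its axis half-way up, 18 mm above the skirt's edge; z up. Grips across at any yaw. At the start it coincides with jug_mouth, locked. It turns anticlockwise only (clockwise: fixed stop), passes its catch at 0.6 rad, and lifts straight off anywhere from 0.75 to 2.4 rad.
- plug (a joint): Spring plug inside the jug's neck that pushes the cap up; reads how far down it is pushed, in m: 0 with the cap locked at rest, about 0.007 with the cap fully down (skirt on the jug's collar). Push needed: about 6 N at 0, plus 0.9 N per mm, so about 12 N fully down. The cap must be more than 4 mm down to turn. The cap has about 2 mm sideways play.
- jug_mouth (a point): Centre of the top of the jug's neck, 164 mm above the counter, inside the cap at the start; z up, axes turn with the jug. The cap's lower edge starts at 146 mm, its top at 182 mm above the counter. With the cap off, the grey plug (20 mm diameter) stands about 12 mm above this point.
- jug: White round jug, 90 mm diameter, about 100 mm high below its shoulder, in a steel foot 125 mm square screwed to the counter: it cannot move. Origin: centre of its underside, on the counter. A small handle on its -x side reaches 75 mm from the axis, up to 105 mm high. From 120 to 139 mm there is only a collar of 52 mm diameter, above it the neck: free room for fingers beside and under the cap.
- flask_center (a point): Bystander: clear slim flask, 68 mm diameter, 150 mm high, with a small white nozzle cap; stands loose on the counter on the other side from the jug. This point is on its axis, 75 mm above its foot.
- wedge_center (a point): Bystander: wedge of cheese about 104 x 76 x 45 mm lying on a wooden board 18 mm thick beyond the jug. This point is half-way up.
- tub_center (a point): Bystander: small white plastic cup, 72 mm diameter at the rim, 75 mm high, loose on the counter to the robot's right. This point is on its axis, 37 mm up.
There are look-alikes about, which are no part of the job. There is more than one size of the jug; the job needs the largest.

How it is judged:
By the outcome, as a careful person would: the job done as asked, in the order asked, and still so for the second after the job is handed in, while the arm keeps its last pose, push and grip.
It also fails if it takes over 32 s, if anything falls off the work surface, if the arm or the gripper's body presses on something with over 40 N, if the wrist force passes 120 N, or if a joint passes its speed limit or range.

ROBOT

A 7-joint arm with a two-finger parallel gripper is mounted at the origin on the work surface. World frame = base frame: x ahead of the robot, y to its left, z up, the work surface at z = 0. Lengths are in m, angles in rad, forces in N, time in s.
With the tool pointing down it reaches from about 0.425 to 0.875 m from the base axis. Payload 4.7 kg.
Tool frame: the origin (TCP) lies at the very end of the fingers, on their centre line; the grasp point (between the pads) lies 19 mm behind it; z points along the fingers, y is the line along which they close (so a half turn about z gives the same grasp; the last joint's range is limited). The gripper opens to 87 mm and grips with 3 to 60 N. Pads are 19 mm wide; open, the fingers measure 117 mm over their backs; the gripper's body (75 mm by 190 mm) begins 51 mm behind the grasp point.
Start: joints at [1.128, 0.321, -0.07, 1.45, 0.023, 1.371, -0.057], TCP at [0.287, -0.583, 0.223] pointing down, gripper open.
Joint ranges: [-2.86, 2.86], [-0.3, 2.09], [-1.38, 1.24], [0.06, 2.45], [-1.56, 4.7], [0.09, 2.05], [-2.69, 2.69]. Speed limits (rad/s): [2.57, 2.57, 3.14, 3.14, 3.14, 3.14, 3.14].

INTERFACE

Orientations are given as a rotation vector (axis times angle).
In Python, from bench import ctrl, vision gives the robot as it stands.
- The arm moves only by the tool jog_arm, never from a script. Its argument "increments" is a list of rows, each an object of numbers: "tx", "ty", "tz": the shift along the tool's x, y, z in mm; "wx", "wy", "wz": the turn, a rotation vector about the tool's x, y, z in rad; "gripper": the opening, from 0 (shut) to 1 (fully open). In form: [{"tx": .., "ty": .., "tz": .., "wx": .., "wy": .., "wz": .., "gripper": ..}, ...]. A call has exactly 5 rows; each row is the pose to reach, as a shift and turn from the pose commanded when the call began, along the tool's axes at that moment; what a row does not reach only later rows make up. A row lasts 1/12 s, in which the tool goes at most 41.7 mm and 7.16 degrees, less where a joint would pass 70% of its speed; a pose out of reach is approached as far as the arm can. A call with a gripper value outside its range is refused whole. The fingers move at their own pace and stop on an object; "grip_force" is the grip in N (left out, the last holds). Time passes only in rows, so rows that repeat a pose let the fingers close, or fill a call up. It gives the time, the measured TCP pose, the force, the opening and the grip force at its end, in the units of the state.
- ctrl.get_state(): the state, without advancing time (a new reading comes with each control period).
- vision.get_image(name): name is "side" or "top" or "wrist"; returns a dict with "color" (420x560x3 uint8, blue, green, red), "fx", "fy", "cx", "cy" (pixels), "extrinsics" (4x4, takes a point from world to camera coordinates). Camera axes: x right, y down, z forward; pixel columns grow to the right and rows downward; lengths in m; the calibration is good to about 2 mm. A picture is of the moment at which its call begins. There is no depth.
- ctrl.close_job(): hands the job in; it is judged then, once.
Trained networks look in the newest picture that a camera, given by its name, has taken for a name from the list of things; names that differ only in an ending like _2 or _b are one class to them, and where a whole thing is asked for, a point or a joint stands for the part that bears it (a point fixed in the world has none). Each returns a list of dicts, best first, with "conf" (0 to 1); they miss things now and then, are a little off and sometimes report something else, mostly with a low value. They report only what shows in the picture. A call takes as long as a camera call. They do not tell look-alikes from the thing itself.
- vision.spot_in(camera, thing): "bbox" ([left, top, right, bottom] in pixels, round what is visible of it).
The state is a dict: "time": time; "joint_positions": joint angles; "qd": joint speeds; "joint_torque": joint torques, N m; "position": TCP position; "tool_rot": TCP orientation; "ft_force": force on the tool from outside, world axes, zero at the start; "torque": the same for the moment, N m; "grip_width": opening from 0.0 (shut) to 1.0 (fully open); "grip_force": force on a finger pad.
Only numpy, scipy, OpenCV 4.12 (cv2) and the standard library are available. Lean on these libraries where they do the work, as an engineer would, in place of code of your own. Each camera call takes 0.05 s, during which the arm holds its last target. There are 200 camera calls.

## Working session

There is one attempt and no reset: what is moved stays moved. The work goes in short steps, Python scripts to look and compute and a tool call to move; the robot and the scene stay as the last step left them, time stands still between calls to the robot, and variables do not carry over. Pictures are saved under pics/ and viewed, at most 10 in all, crops included, and the job is handed in when it is done.

Besides the shell and the picture viewer there is one more tool, called after "Emit:" in YAML: its name, and indented under it one key for each argument. jog_arm: Moves the arm, as the interface text tells. Its arguments: {"type":"object","properties":{"increments":{"type":"array"},"grip_force":{"type":"number"}},"required":["increments"]}

```bash
mkdir -p pics; ls
python3 - <<'E'
from bench import ctrl, vision
import cv2,numpy as np
np.set_printoptions(precision=4,suppress=True)
print(ctrl.get_state())
for n in ("side","top"):
    d=vision.get_image(n); cv2.imwrite(f"pics/{n}0.png",d["color"])
    print(n,d["fx"],d["fy"],d["cx"],d["cy"]);print(np.array(d["extrinsics"]))
    for t in ("cap_center","jug","flask_center","tub_center","wedge_center"):
        print(t,[(np.round(b["bbox"]).tolist(),round(b["conf"],2)) for b in vision.spot_in(n,t)])
E
```

```text
pics
{'time': 0.0, 'joint_positions': array([ 1.1281,  0.3218, -0.0701,  1.4517,  0.0226,  1.3708, -0.0569]), 'qd': array([-0.001 , -0.0021, -0.0003, -0.0001,  0.0016, -0.0014, -0.0002]), 'joint_torque': array([ -0.0002, -49.1276,  -0.4039, -31.2526,  -0.0639,   0.0436,
         0.0002]), 'position': array([ 0.2864, -0.5829,  0.2215]), 'tool_rot': array([-3.0582, -0.711 ,  0.0008]), 'ft_force': array([-0.1912,  0.2157, -0.1342]), 'torque': array([ 0.0521,  0.0206, -0.0135]), 'grip_force': 0.0, 'grip_width': 1.003019240043896}
side 438.0961311473615 438.0961311473615 280.6307082164321 206.54621489204231
[[ 0.9969 -0.0783 -0.0032 -0.5542]
 [-0.0553 -0.6743 -0.7364  0.0929]
 [ 0.0555  0.7343 -0.6766  1.0948]
 [ 0.      0.      0.      1.    ]]
cap_center [([265.0, 224.0, 294.0, 256.0], 0.6)]
jug [([247.0, 246.0, 319.0, 323.0], 0.95), ([160.0, 240.0, 212.0, 298.0], 0.91), ([230.0, 191.0, 270.0, 251.0], 0.65)]
flask_center []
tub_center [([246.0, 358.0, 285.0, 411.0], 0.84)]
wedge_center [([348.0, 207.0, 385.0, 249.0], 0.68)]
top 469.0610229207237 469.0610229207237 275.66801890476006 211.73476753211915
[[ 0.003  -0.9995  0.0326 -0.1017]
 [-0.9961 -0.0059 -0.0879  0.5628]
 [ 0.088  -0.0322 -0.9956  1.0027]
 [ 0.      0.      0.      1.    ]]
cap_center [([304.0, 202.0, 338.0, 232.0], 0.84)]
jug [([206.0, 223.0, 256.0, 272.0], 0.81), ([277.0, 186.0, 346.0, 255.0], 0.71), ([404.0, 224.0, 449.0, 259.0], 0.6), ([271.0, 293.0, 318.0, 348.0], 0.59)]
flask_center [([224.0, 102.0, 273.0, 142.0], 0.19)]
tub_center [([407.0, 226.0, 448.0, 257.0], 0.6), ([303.0, 202.0, 337.0, 231.0], 0.6)]
wedge_center [([221.0, 105.0, 274.0, 146.0], 0.95)]
```

View pics/side0.png

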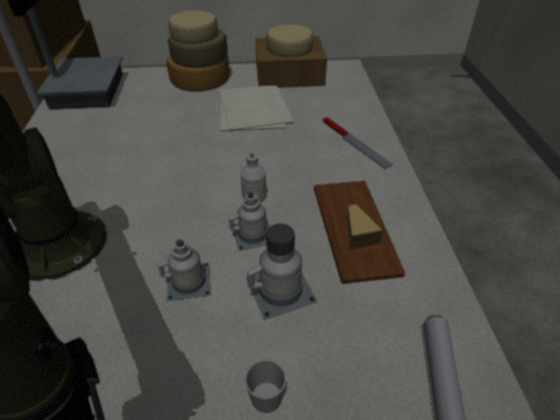

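View pics/top0.png

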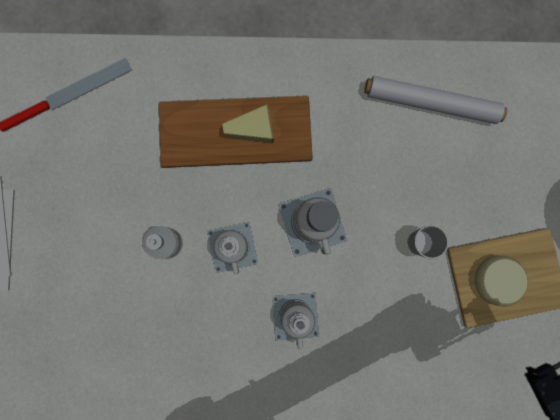

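The side picture shows the big jug with the dark wide cap at about (280,240), two smaller jugs at (185,265) and (252,218), and the tub at (266,387). The top picture shows the big jug's cap at (321,216), the flask at (160,242) and the cheese at (250,125).

```bash
cat > h.py <<'E'
from bench import ctrl, vision
import cv2,numpy as np
from scipy.optimize import least_squares
from scipy.spatial.transform import Rotation as R
np.set_printoptions(precision=4,suppress=True)
def proj(d,P):
    E=np.array(d["extrinsics"]); c=P@E[:3,:3].T+E[:3,3]
    return np.c_[d["fx"]*c[:,0]/c[:,2]+d["cx"], d["fy"]*c[:,1]/c[:,2]+d["cy"]]
def tool(p,yaw=None):
    "shift in tool axes (mm) from the measured pose to world TCP p"
    s=ctrl.get_state(); r=R.from_rotvec(s["tool_rot"])
    return r.inv().apply(np.array(p)-s["position"])*1000
E
python3 - <<'E'
from h import *
a=np.linspace(0,2*np.pi,48)
def cyl(x,y,dz=0,r=.0285):
    return np.vstack([np.c_[x+r*np.cos(a),y+r*np.sin(a),0*a+z+dz] for z in (.146,.182)])
D={}
for n in ("side","top"):
    d=vision.get_image(n); D[n]=d
    g=cv2.cvtColor(d["color"],cv2.COLOR_BGR2GRAY)
    c=(280,240) if n=="side" else (321,216)
    print(n,[v["bbox"] for v in vision.spot_in(n,"cap_center")],g[c[1]-24:c[1]+30:3,c[0]].tolist(),g[c[1],c[0]-27:c[0]+27:3].tolist())
B={"side":[265.5,224.5,294.5,256],"top":[304,202,338,232]}
def res(q,names=("side","top")):
    o=[]
    for n in names:
        p=proj(D[n],cyl(*q)); o+=list(np.r_[p.min(0),p.max(0)]-B[n])
    return o
for nm in (("side","top"),("side",),("top",)):
    s=least_squares(lambda q:res(q,nm),[.6,-.1]); print(nm,s.x,s.fun)
s=least_squares(res,[.6,-.1,0]); print(s.x,s.fun)
for n in D: 
    im=cv2.resize(D[n]["color"],None,fx=4,fy=4,interpolation=cv2.INTER_CUBIC)
    sol=least_squares(res,[.6,-.1]).x
    for i in (0,1):
        p=(proj(D[n],cyl(*sol))[48*i:48*i+48]*4+2).astype(np.int32)
        cv2.polylines(im,[p],True,(0,255,0) if i else (0,0,255),1)
    c=p.mean(0).astype(int); D[n]["crop"]=cv2.convertScaleAbs(im[c[1]-200:c[1]+200,c[0]-200:c[0]+200],alpha=1.5)
cv2.imwrite("pics/fit.png",np.hstack([D["side"]["crop"],D["top"]["crop"]]))
r=R.from_rotvec(ctrl.get_state()["tool_rot"]).as_matrix();print(r)
E
```

```text
side [[262.7, 223.4, 290.8, 257.1]] [101, 100, 96, 44, 39, 45, 44, 46, 42, 36, 26, 25, 28, 36, 69, 64, 103, 111] [46, 37, 42, 47, 62, 30, 39, 43, 46, 42, 44, 43, 39, 24, 88, 104, 103, 104]
top [[302.5, 201.7, 338.9, 231.0]] [106, 107, 84, 86, 81, 81, 81, 81, 81, 82, 81, 82, 82, 60, 111, 108, 76, 97] [58, 63, 81, 82, 59, 75, 82, 81, 81, 81, 81, 82, 81, 81, 81, 91, 127, 128]
('side', 'top') [ 0.5409 -0.1821] [ 0.085  -1.9557 -0.1456 -0.4277  1.6775 -0.5947 -0.0346  0.6817]
('side',) [ 0.5407 -0.1853] [ 0.0764 -0.8561 -0.0766  0.7826]
('top',) [ 0.541  -0.1806] [ 0.8869 -0.6277 -0.8543  0.6514]
[ 0.5412 -0.1812 -0.0045] [ 0.253  -0.7249 -0.102   0.6854  0.958  -0.4765 -0.946   0.6427]
[[ 0.8975  0.4411  0.    ]
 [ 0.4411 -0.8975 -0.0001]
 [-0.      0.0001 -1.    ]]
```

View pics/fit.png

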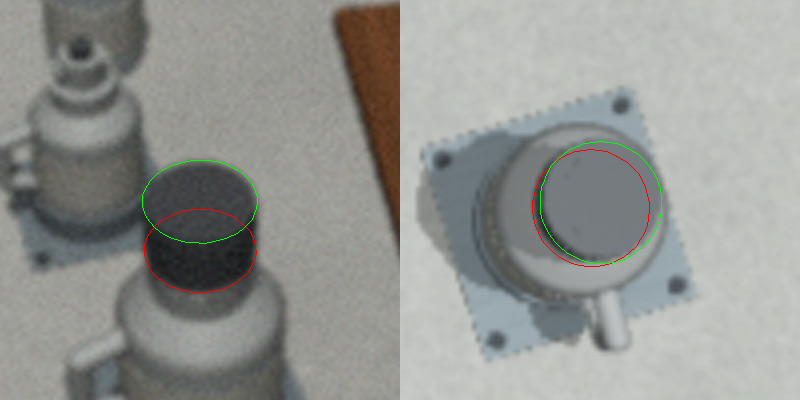

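Emit:
jog_arm:
  increments:
    - {"tx": 20,"ty": -12,"tz": -8,"gripper": 1}
    - {"tx": 50,"ty": -30,"tz": -20,"gripper": 1}
    - {"tx": 80,"ty": -49,"tz": -23,"gripper": 1}
    - {"tx": 110,"ty": -67,"tz": -23,"gripper": 1}
    - {"tx": 140,"ty": -85,"tz": -23,"gripper": 1}
  grip_force: 50

```text
validation failed for argument at $.in...
```

Emit:
jog_arm:
  increments:
    - {"tx": 30,"ty": -18,"gripper": 1}
    - {"tx": 60,"ty": -37,"gripper": 1}
    - {"tx": 90,"ty": -55,"gripper": 1}
    - {"tx": 120,"ty": -73,"gripper": 1}
    - {"tx": 150,"ty": -92,"gripper": 1}

```text
validation failed for argument at $.in...
```

Emit:
jog_arm:
  increments:
    - {"tx": 30,"ty": -18,"gripper": 1}
    - {"tx": 60,"ty": -37,"gripper": 1}
    - {"tx": 90,"ty": -55,"gripper": 1}
    - {"tx": 116,"ty": -71,"gripper": 1}
    - {"tx": 116,"ty": -71,"gripper": 1}

```text
validation failed for argument at $.in...
```

Emit:
jog_arm:
  increments:
    - {"gripper": 1}
    - {"gripper": 1}
    - {"gripper": 1}
    - {"gripper": 1}
    - {"gripper": 1}

```text
validation failed for argument at $.in...
```

Run:
```python
from h import *
d=vision.get_image("wrist"); b=vision.spot_in("wrist","cap_center"); print(b)
s=ctrl.get_state(); print(s["time"],s["position"],s["joint_positions"],R.from_rotvec(s["tool_rot"]).as_matrix(),tool([.541,-.1815,.145]))
a=np.linspace(0,2*np.pi,48); im=d["color"].copy()
for z in (.146,.182):
    p=proj(d,np.c_[.541+.0285*np.cos(a),-.1815+.0285*np.sin(a),0*a+z]); print(p.min(0),p.max(0))
    cv2.polylines(im,[p.astype(np.int32)],True,(0,255,0),1)
cv2.imwrite("pics/wrist1.png",im)
```

```text
[]
0.9 [ 0.2867 -0.5834  0.2226] [ 1.1281  0.321  -0.0701  1.4504  0.0226  1.3708 -0.0569] [[ 0.8975  0.4411  0.    ]
 [ 0.4411 -0.8975 -0.0002]
 [-0.0001  0.0002 -1.    ]] [ 405.52   -248.5583   77.5789]
[-386.121 -820.529] [-234.2737 -584.1541]
[ -623.3907 -1163.7566] [-402.9286 -802.5244]
```

View pics/wrist1.png

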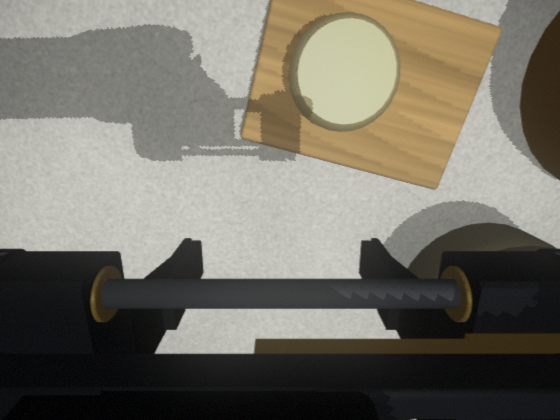

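The moves were refused because the rows lacked some fields, so the arm is still at the start. The wrist picture shows only the round cheese at (348,70). I'll send full rows.

Emit:
jog_arm:
  increments:
    - {"tx": 20,"ty": -12,"tz": -8,"wx": 0,"wy": 0,"wz": 0,"gripper": 1}
    - {"tx": 50,"ty": -30,"tz": -20,"wx": 0,"wy": 0,"wz": 0,"gripper": 1}
    - {"tx": 80,"ty": -49,"tz": -23,"wx": 0,"wy": 0,"wz": 0,"gripper": 1}
    - {"tx": 110,"ty": -67,"tz": -23,"wx": 0,"wy": 0,"wz": 0,"gripper": 1}
    - {"tx": 140,"ty": -85,"tz": -23,"wx": 0,"wy": 0,"wz": 0,"gripper": 1}
  grip_force: 50

```text
time: 1.32
position: [0.3757, -0.4441, 0.2462]
tool_rot: [3.059, 0.711, 0.001]
ft_force: [1.0, 0.8, -0.3]
grip_width: 1.0
grip_force: 0.0
```

Emit:
jog_arm:
  increments:
    - {"tx": 30,"ty": -18,"tz": 0,"wx": 0,"wy": 0,"wz": 0,"gripper": 1}
    - {"tx": 60,"ty": -37,"tz": 0,"wx": 0,"wy": 0,"wz": 0,"gripper": 1}
    - {"tx": 90,"ty": -55,"tz": 0,"wx": 0,"wy": 0,"wz": 0,"gripper": 1}
    - {"tx": 120,"ty": -73,"tz": 0,"wx": 0,"wy": 0,"wz": 0,"gripper": 1}
    - {"tx": 150,"ty": -92,"tz": 0,"wx": 0,"wy": 0,"wz": 0,"gripper": 1}

```text
time: 1.73
position: [0.4696, -0.2953, 0.2459]
tool_rot: [3.059, 0.711, 0.001]
ft_force: [0.8, -0.3, -0.1]
grip_width: 1.0
grip_force: 0.0
```

Emit:
jog_arm:
  increments:
    - {"tx": 30,"ty": -18,"tz": 0,"wx": 0,"wy": 0,"wz": 0,"gripper": 1}
    - {"tx": 60,"ty": -37,"tz": 0,"wx": 0,"wy": 0,"wz": 0,"gripper": 1}
    - {"tx": 90,"ty": -55,"tz": 0,"wx": 0,"wy": 0,"wz": 0,"gripper": 1}
    - {"tx": 116,"ty": -71,"tz": 0,"wx": 0,"wy": 0,"wz": 0,"gripper": 1}
    - {"tx": 116,"ty": -71,"tz": 0,"wx": 0,"wy": 0,"wz": 0,"gripper": 1}

```text
time: 2.15
position: [0.5452, -0.1732, 0.2459]
tool_rot: [-3.053, -0.727, -0.006]
ft_force: [0.1, 1.3, 0.3]
grip_width: 1.004
grip_force: 0.0
```

Emit:
jog_arm:
  increments:
    - {"tx": 0,"ty": 0,"tz": 0,"wx": 0,"wy": 0,"wz": 0,"gripper": 1}
    - {"tx": 0,"ty": 0,"tz": 0,"wx": 0,"wy": 0,"wz": 0,"gripper": 1}
    - {"tx": 0,"ty": 0,"tz": 0,"wx": 0,"wy": 0,"wz": 0,"gripper": 1}
    - {"tx": 0,"ty": 0,"tz": 0,"wx": 0,"wy": 0,"wz": 0,"gripper": 1}
    - {"tx": 0,"ty": 0,"tz": 0,"wx": 0,"wy": 0,"wz": 0,"gripper": 1}

```text
time: 2.57
position: [0.5411, -0.1831, 0.2456]
tool_rot: [3.06, 0.708, -0.0]
ft_force: [1.1, 0.4, -0.1]
grip_width: 0.999
grip_force: 0.0
```

Run:
```python
from h import *
d=vision.get_image("wrist"); b=vision.spot_in("wrist","cap_center"); print(b)
s=ctrl.get_state(); print(s["time"],s["position"],s["joint_positions"],s["ft_force"],R.from_rotvec(s["tool_rot"]).as_matrix(),tool([.541,-.1815,.145]))
a=np.linspace(0,2*np.pi,48); im=d["color"].copy()
for z in (.146,.182):
    p=proj(d,np.c_[.541+.0285*np.cos(a),-.1815+.0285*np.sin(a),0*a+z]); print(p.min(0),p.max(0))
    cv2.polylines(im,[p.astype(np.int32)],True,(0,255,0),1)
cv2.imwrite("pics/wrist2.png",im)
```

```text
[{'bbox': [245.4, 170.4, 323.7, 249.5], 'conf': 0.83}]
2.6667 [ 0.5413 -0.1825  0.2456] [ 0.6296  0.1651 -0.3943  1.6068  0.0646  1.3826 -0.8874] [ 0.0454 -0.2614  0.0119] [[ 0.8981  0.4398 -0.0001]
 [ 0.4398 -0.8981 -0.0002]
 [-0.0002  0.0002 -1.    ]] [  0.1987  -1.0979 100.5665]
[244.9816 171.7757] [312.184  236.1863]
[239.8157 181.1172] [316.7673 253.9436]
```

View pics/wrist2.png

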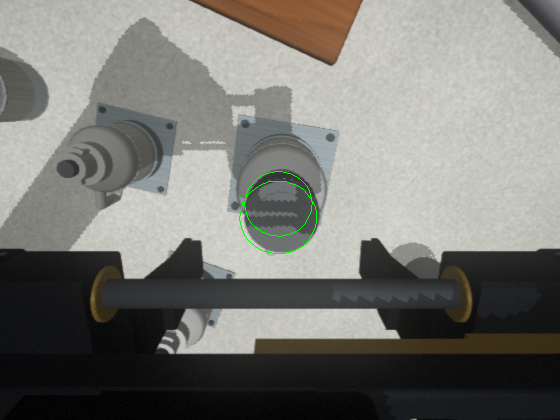

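The wrist picture shows the cap at (279,215), within a couple of pixels of the prediction and centred between the fingers. Going down.

Emit:
jog_arm:
  increments:
    - {"tx": 0,"ty": -1,"tz": 20,"wx": 0,"wy": 0,"wz": 0,"gripper": 1}
    - {"tx": 0,"ty": -1,"tz": 45,"wx": 0,"wy": 0,"wz": 0,"gripper": 1}
    - {"tx": 0,"ty": -1,"tz": 70,"wx": 0,"wy": 0,"wz": 0,"gripper": 1}
    - {"tx": 0,"ty": -1,"tz": 90,"wx": 0,"wy": 0,"wz": 0,"gripper": 1}
    - {"tx": 0,"ty": -1,"tz": 100,"wx": 0,"wy": 0,"wz": 0,"gripper": 1}

```text
time: 3.08
position: [0.5394, -0.1808, 0.1427]
tool_rot: [-3.058, -0.71, 0.006]
ft_force: [-0.2, 0.5, -0.6]
grip_width: 1.002
grip_force: 0.0
```

Emit:
jog_arm:
  increments:
    - {"tx": 0,"ty": 0,"tz": 0,"wx": 0,"wy": 0,"wz": 0,"gripper": 1}
    - {"tx": 0,"ty": 0,"tz": 0,"wx": 0,"wy": 0,"wz": 0,"gripper": 0.8}
    - {"tx": 0,"ty": 0,"tz": 0,"wx": 0,"wy": 0,"wz": 0,"gripper": 0.75}
    - {"tx": 0,"ty": 0,"tz": 0,"wx": 0,"wy": 0,"wz": 0,"gripper": 0.7}
    - {"tx": 0,"ty": 0,"tz": 0,"wx": 0,"wy": 0,"wz": 0,"gripper": 0.65}
  grip_force: 10

```text
time: 3.5
position: [0.5421, -0.1811, 0.147]
tool_rot: [3.059, 0.711, 0.003]
ft_force: [-0.7, -0.9, 0.5]
grip_width: 0.78
grip_force: 0.0
```

Emit:
jog_arm:
  increments:
    - {"tx": 0,"ty": 0,"tz": 0,"wx": 0,"wy": 0,"wz": 0,"gripper": 0.5}
    - {"tx": 0,"ty": 0,"tz": 0,"wx": 0,"wy": 0,"wz": 0,"gripper": 0.5}
    - {"tx": 0,"ty": 0,"tz": 0,"wx": 0,"wy": 0,"wz": 0,"gripper": 0.5}
    - {"tx": 0,"ty": 0,"tz": 0,"wx": 0,"wy": 0,"wz": 0,"gripper": 0.5}
    - {"tx": 0,"ty": 0,"tz": 0,"wx": 0,"wy": 0,"wz": 0,"gripper": 0.5}
  grip_force: 10

```text
time: 3.92
position: [0.5424, -0.1826, 0.1465]
tool_rot: [3.057, 0.709, 0.004]
ft_force: [3.6, -4.1, 0.8]
grip_width: 0.649
grip_force: 10.0
```

Emit:
jog_arm:
  increments:
    - {"tx": 0,"ty": 1,"tz": 0,"wx": 0,"wy": 0,"wz": 0,"gripper": 0.5}
    - {"tx": 0,"ty": 1,"tz": 0,"wx": 0,"wy": 0,"wz": 0,"gripper": 0.5}
    - {"tx": 0,"ty": 1,"tz": 0,"wx": 0,"wy": 0,"wz": 0,"gripper": 0.5}
    - {"tx": 0,"ty": 1,"tz": 0,"wx": 0,"wy": 0,"wz": 0,"gripper": 0.5}
    - {"tx": 0,"ty": 1,"tz": 0,"wx": 0,"wy": 0,"wz": 0,"gripper": 0.5}
  grip_force: 50

```text
time: 4.33
position: [0.5423, -0.1823, 0.1464]
tool_rot: [3.059, 0.711, 0.002]
ft_force: [2.1, -3.0, 5.3]
grip_width: 0.644
grip_force: 50.0
```

Run:
```python
from h import *
s=ctrl.get_state(); r=R.from_rotvec(s["tool_rot"]); print(s["time"],s["position"],r.inv().apply(s["ft_force"]),s["torque"],s["grip_width"],s["grip_force"])
```

```text
4.3333 [ 0.5423 -0.1823  0.1464] [ 0.5398  3.6503 -5.2651] [-0.7389 -0.4617 -0.0256] 0.6439587567029393 50.0014280922187
```

Emit:
jog_arm:
  increments:
    - {"tx": 0,"ty": 1.5,"tz": 2,"wx": 0,"wy": 0,"wz": 0,"gripper": 0.5}
    - {"tx": 0,"ty": 1.5,"tz": 4,"wx": 0,"wy": 0,"wz": 0,"gripper": 0.5}
    - {"tx": 0,"ty": 1.5,"tz": 6,"wx": 0,"wy": 0,"wz": 0,"gripper": 0.5}
    - {"tx": 0,"ty": 1.5,"tz": 7,"wx": 0,"wy": 0,"wz": 0,"gripper": 0.5}
    - {"tx": 0,"ty": 1.5,"tz": 7,"wx": 0,"wy": 0,"wz": 0,"gripper": 0.5}
  grip_force: 50

```text
time: 4.75
position: [0.5423, -0.1822, 0.1398]
tool_rot: [-3.059, -0.712, 0.0]
ft_force: [-1.8, -1.8, 12.3]
grip_width: 0.642
grip_force: 50.0
```

Run:
```python
from h import *
s=ctrl.get_state(); r=R.from_rotvec(s["tool_rot"]); print(s["time"],s["position"],r.inv().apply(s["ft_force"]),s["torque"],s["grip_width"],s["grip_force"])
```

```text
4.75 [ 0.5423 -0.1822  0.1398] [ -2.4031   0.8688 -12.2686] [-0.1708  0.2756 -0.0106] 0.6416186745896384 50.00322723542922
```

Emit:
jog_arm:
  increments:
    - {"tx": 0,"ty": 0,"tz": 1.5,"wx": 0,"wy": 0,"wz": 0,"gripper": 0.5}
    - {"tx": 0,"ty": 0,"tz": 1.5,"wx": 0,"wy": 0,"wz": -0.05,"gripper": 0.5}
    - {"tx": 0,"ty": 0,"tz": 1.5,"wx": 0,"wy": 0,"wz": -0.12,"gripper": 0.5}
    - {"tx": 0,"ty": 0,"tz": 1.5,"wx": 0,"wy": 0,"wz": -0.19,"gripper": 0.5}
    - {"tx": 0,"ty": 0,"tz": 1.5,"wx": 0,"wy": 0,"wz": -0.25,"gripper": 0.5}
  grip_force: 55

```text
time: 5.17
position: [0.5431, -0.1821, 0.1394]
tool_rot: [2.945, 1.093, 0.002]
ft_force: [-2.1, -0.2, 13.8]
grip_width: 0.644
grip_force: 55.0
```

```bash
cat > st.py <<'E'
from h import *
s=ctrl.get_state(); r=R.from_rotvec(s["tool_rot"]); m=r.as_matrix()
print(s["time"],s["position"],"F",r.inv().apply(s["ft_force"]),"M",s["torque"],s["grip_width"],s["grip_force"],"yaw",np.arctan2(m[1,0],m[0,0]),"j",s["joint_positions"])
E
python3 st.py
```

```text
5.1667 [ 0.5431 -0.1821  0.1394] F [ -1.683   -1.2143 -13.7715] M [-0.0566  0.2091 -0.123 ] 0.6436568561378652 55.00446970254416 yaw 0.7107394562218176 j [ 0.6461  0.24   -0.4214  1.7426  0.1047  1.1798 -0.6645]
```

Emit:
jog_arm:
  increments:
    - {"tx": 0,"ty": 0,"tz": 1,"wx": 0,"wy": 0,"wz": -0.08,"gripper": 0.5}
    - {"tx": 0,"ty": 0,"tz": 1,"wx": 0,"wy": 0,"wz": -0.17,"gripper": 0.5}
    - {"tx": 0,"ty": 0,"tz": 1,"wx": 0,"wy": 0,"wz": -0.26,"gripper": 0.5}
    - {"tx": 0,"ty": 0,"tz": 1,"wx": 0,"wy": 0,"wz": -0.35,"gripper": 0.5}
    - {"tx": 0,"ty": 0,"tz": 1,"wx": 0,"wy": 0,"wz": -0.42,"gripper": 0.5}

```text
time: 5.58
position: [0.5438, -0.1816, 0.1393]
tool_rot: [2.651, 1.684, 0.004]
ft_force: [-1.2, 0.3, 18.0]
grip_width: 0.638
grip_force: 55.0
```

Emit:
jog_arm:
  increments:
    - {"tx": 0,"ty": 0,"tz": 0,"wx": 0,"wy": 0,"wz": -0.09,"gripper": 0.5}
    - {"tx": 0,"ty": 0,"tz": 0,"wx": 0,"wy": 0,"wz": -0.18,"gripper": 0.5}
    - {"tx": 0,"ty": 0,"tz": 0,"wx": 0,"wy": 0,"wz": -0.28,"gripper": 0.5}
    - {"tx": 0,"ty": 0,"tz": 0,"wx": 0,"wy": 0,"wz": -0.38,"gripper": 0.5}
    - {"tx": 0,"ty": 0,"tz": 0,"wx": 0,"wy": 0,"wz": -0.42,"gripper": 0.5}

```text
time: 6.0
position: [0.5436, -0.1814, 0.1394]
tool_rot: [2.241, 2.2, 0.003]
ft_force: [-1.8, 1.0, 18.2]
grip_width: 0.64
grip_force: 55.0
```

```bash
python3 st.py
```

```text
6.0 [ 0.5436 -0.1814  0.1394] F [  0.9747  -1.8022 -18.2277] M [ 0.29    0.4708 -0.1584] 0.6396553302858554 55.005109354824526 yaw 1.5523404367229925 j [ 0.7318  0.2529 -0.523   1.7395  0.1344  1.1827  0.1534]
```

Emit:
jog_arm:
  increments:
    - {"tx": 0,"ty": 0,"tz": -3,"wx": 0,"wy": 0,"wz": 0,"gripper": 0.5}
    - {"tx": 0,"ty": 0,"tz": -7,"wx": 0,"wy": 0,"wz": 0,"gripper": 0.5}
    - {"tx": 0,"ty": 0,"tz": -11,"wx": 0,"wy": 0,"wz": 0,"gripper": 0.5}
    - {"tx": 0,"ty": 0,"tz": -15,"wx": 0,"wy": 0,"wz": 0,"gripper": 0.5}
    - {"tx": 0,"ty": 0,"tz": -18,"wx": 0,"wy": 0,"wz": 0,"gripper": 0.5}

```text
time: 6.42
position: [0.541, -0.1817, 0.1532]
tool_rot: [-2.244, -2.193, 0.002]
ft_force: [-0.7, -0.3, -0.4]
grip_width: 0.636
grip_force: 55.0
```

```bash
python3 st.py
```

```text
6.4167 [ 0.541  -0.1817  0.1532] F [-0.3021 -0.6774  0.3683] M [-0.0347 -0.0871  0.0066] 0.6359986239929643 54.99995119578671 yaw 1.5476604230820035 j [ 0.7347  0.2402 -0.5229  1.7243  0.1259  1.2145  0.1566]
```

Emit:
jog_arm:
  increments:
    - {"tx": 0,"ty": 0,"tz": -15,"wx": 0,"wy": 0,"wz": 0,"gripper": 0.5}
    - {"tx": 0,"ty": 0,"tz": -32,"wx": 0,"wy": 0,"wz": 0,"gripper": 0.5}
    - {"tx": 0,"ty": 0,"tz": -50,"wx": 0,"wy": 0,"wz": 0,"gripper": 0.5}
    - {"tx": 0,"ty": 0,"tz": -65,"wx": 0,"wy": 0,"wz": 0,"gripper": 0.5}
    - {"tx": 0,"ty": 0,"tz": -73,"wx": 0,"wy": 0,"wz": 0,"gripper": 0.5}

```text
time: 6.83
position: [0.5421, -0.1824, 0.2279]
tool_rot: [-2.247, -2.195, 0.0]
ft_force: [0.9, -0.0, 0.2]
grip_width: 0.637
grip_force: 55.0
```

Emit:
jog_arm:
  increments:
    - {"tx": 0,"ty": 0,"tz": 0,"wx": 0,"wy": 0,"wz": 0,"gripper": 0.5}
    - {"tx": 0,"ty": 0,"tz": 0,"wx": 0,"wy": 0,"wz": 0,"gripper": 0.5}
    - {"tx": 0,"ty": 0,"tz": 0,"wx": 0,"wy": 0,"wz": 0,"gripper": 0.5}
    - {"tx": 0,"ty": 0,"tz": 0,"wx": 0,"wy": 0,"wz": 0,"gripper": 0.5}
    - {"tx": 0,"ty": 0,"tz": 0,"wx": 0,"wy": 0,"wz": 0,"gripper": 0.5}

```text
time: 7.25
position: [0.5417, -0.1829, 0.2259]
tool_rot: [-2.247, -2.193, 0.001]
ft_force: [0.5, 0.3, -0.4]
grip_width: 0.638
grip_force: 55.0
```

```bash
python3 st.py
python3 - <<'E'
from h import *
im=[]
for n in ("side","top"):
    d=vision.get_image(n); g=d["color"]
    c=proj(d,np.array([[.541,-.1815,.2]]))[0].astype(int)
    im.append(cv2.resize(cv2.convertScaleAbs(g[c[1]-80:c[1]+90,c[0]-65:c[0]+65],alpha=1.6),(400,523)))
cv2.imwrite("pics/lift.png",np.hstack(im))
E
```

```text
7.25 [ 0.5417 -0.1829  0.2259] F [0.3409 0.4732 0.3785] M [-0.0202 -0.0998 -0.0325] 0.6382974414600212 55.00000361498678 yaw 1.54675616328727 j [ 0.7437  0.1907 -0.5266  1.629   0.0975  1.3503  0.1794]
```

View pics/lift.png

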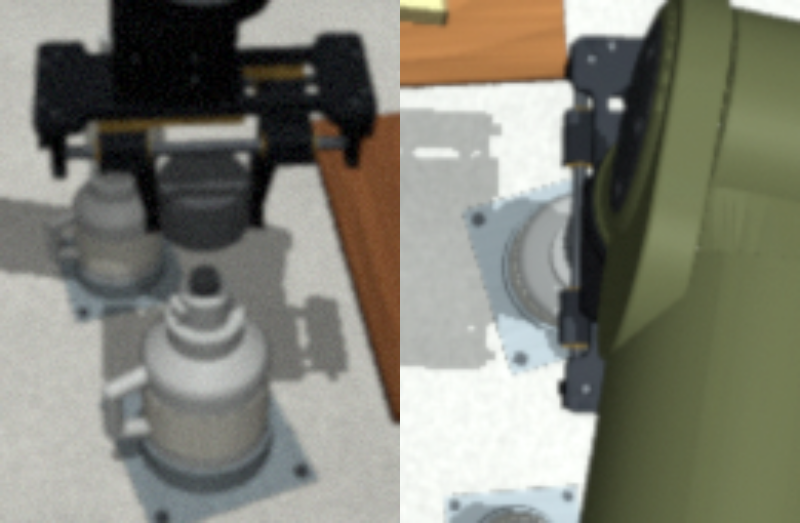

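The left half of the picture shows the cap held level between the fingers at about (203,200), with the open neck and plug right below it at (205,285). The measured lift is 79.5 mm.

```bash
python3 -c "
from bench import ctrl
print(ctrl.close_job())"
```

```text
the job is handed in; nothing more can be done
None
```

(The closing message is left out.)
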